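# Change gear on the rod-twisting machine

## Task

The gear lever of the rod-twisting machine has been left in slow reverse, the gate slot on the motor side nearest the robot; put it into fast forward, the slot diagonally opposite: chuck side, away from the robot, pushed fully home to the end of the slot. Push the knob with the outside of the fingers (do not take it between them): out to neutral, across the gate, then into the slot, without running it into either of the other two slots on the way. Leave the tools and stock lying around the machine where they are, and finish with the hand clear of everything.

Things in the scene. Friction and masses are not known exactly. Their poses are not given: they have to be found in the camera images.
- twister: rod-twisting machine, fixed, place and turn vary. Origin under the gearbox's middle at bench height; x away from the robot's side, y from chuck to motor, z up. Green gearbox 185 x 150 mm, top 122 high; motor on +y (124 mm across, to y = 275; black terminal box at y 112 to 188, top 149 high); chuck on -y (80 mm across, axis 72 high), then bed to y = -433, tail clamp top 114 high
- gate_centre (a point): centre of the steel gate plate (76 x 76 mm, rigid), on its upper face, 130 mm above the bench over the machine's origin; axes as the machine's. An H is cut in it: two slots along x at y = +15 mm (motor side) and y = -15 mm (chuck side), 14 mm wide, joined at x = 0 by the neutral passage, 14 mm wide; the tongues between have round ends (radius 8 mm) that lead the stem in
- target_slot_end (a point): centre of the stem's place at the end of the fast-forward slot, on the plate's upper face: 18 mm along +x and 15 mm along -y from the gate centre (each of the four slots ends 18 mm from the middle)
- knob (a point): centre of the black ball knob, 35 mm across, on the gear lever: a 10 mm steel stem along this point's z, pivoted inside the gearbox 155 mm below the knob's centre and 50 mm above the bench over the machine's origin. Upright, the knob's centre is 205 mm above the bench. It swings about 37 mm fore and aft and 31 mm sideways from the middle. It stays where it is left and takes about 3 N at the knob to move
- lever_along (a joint): fore-and-aft tilt of the lever (rad): 0 neutral, positive leans to the machine's +x (away from the robot), about +0.23 and -0.23 at the slot ends. In the machine's frame the knob's centre is at x = 0.155 sin(along), y = -0.155 cos(along) sin(across), z = 0.050 + 0.155 cos(along) cos(across), in m
- lever_across (a joint): sideways tilt of the lever (rad): positive leans to the machine's -y (chuck side), negative to +y (motor side); about -0.20 in the motor-side slots and +0.20 in the chuck-side ones, with about 0.03 of play either way. The gate lets it change only near lever_along = 0
- spanner: open-ended spanner 120 mm long, lying across the gearbox top on the robot's side of the gate; loose, not part of the job. Origin at its underside
- union_nut: brass union nut, 32 mm across and 20 mm tall, standing on the gearbox top beyond the gate; loose, not part of the job. Origin at its underside
- wire_spool: full spool of copper wire, 80 mm across and 46 mm tall, standing on the bench in front of the bed; loose, not part of the job. Origin at its underside
- chuck_key: T-shaped steel chuck key 85 mm long, lying on the bench behind the chuck; loose, not part of the job. Origin at its underside
- pliers: pliers with orange handles, 180 mm long, lying on the bench in front of the gearbox; loose, not part of the job. Origin at its underside
- oil_can: steel oil can, 56 mm across and 115 mm tall, standing on the bench behind the motor; loose, not part of the job. Origin at its underside
- fittings_cup: open aluminium cup, 76 mm across and 80 mm tall, standing on the bench in front of the motor's switch box; loose, not part of the job. Origin at its underside

How it is judged (in metres and radians):
On the way, in this order (a step that is already met when the one before it is completed fails the run):
1. the lever is pushed back out of slow reverse to neutral (value of joint lever_along above -0.07 rad and value of joint lever_across below 0 rad), for 0.1 s.
2. the lever is pushed across the gate to the chuck side (value of joint lever_across above 0.15 rad and value of joint lever_along between -0.1 and 0.1 rad), for 0.1 s.
3. the lever is pushed home into fast forward (value of joint lever_across between 0.15 and 0.25 rad and value of joint lever_along above 0.195 rad), for 0.2 s.
At the end, for the whole second after the job is handed in: the lever rests in the chuck-side slot away from the robot, home at the slot's end (lever_along above 0.195 of about 0.23 rad, that is within about 6 mm at the knob; lever_across above 0.15) (all of step 3 and value of joint lever_along below 0.3 rad and velocity of joint lever_across between -0.05 and 0.05 rad/s and velocity of joint lever_along between -0.05 and 0.05 rad/s); the robot touches nothing.
It fails at once if the lever is run more than 0.1 rad (15 mm at the knob) past neutral into the motor-side slot away from the robot, or into the chuck-side slot nearest the robot ((value of joint lever_across below -0.08 rad and value of joint lever_along above 0.1 rad) or (value of joint lever_across above 0.08 rad and value of joint lever_along below -0.1 rad)).
It fails at once if the knob or stem is taken between the fingers (x of the grasp point in the frame of knob between -0.011 and 0.011 m and y of the grasp point in the frame of knob between -0.011 and 0.011 m and z of the grasp point in the frame of knob between -0.08 and 0.026 m and contact force between the fingers and twister above 0.3 N).
It fails at once if a loose thing by the machine is moved more than 25 mm or lifted (distance of any of spanner, union_nut, wire_spool, chuck_key, pliers, oil_can, fittings_cup from where it was at the start of the episode above 0.025 m).
It also fails if it takes over 45 s, if anything falls off the work surface, if the arm or the gripper's body presses on something with over 40 N, if the wrist force passes 120 N, or if a joint passes its speed limit or range.

## Robot

A 7-joint arm with a two-finger parallel gripper is mounted at the origin on the work surface. World frame = base frame: x ahead of the robot, y to its left, z up, the work surface at z = 0. Lengths are in mm, angles in rad, forces in N, time in s.
With the tool pointing down it reaches from about 400 to 875 mm from the base axis. Payload 4.4 kg.
Tool frame: the origin (TCP) lies at the very end of the fingers, on their centre line; the grasp point (between the pads) lies 19 mm behind it; z points along the fingers, y is the line along which they close (so a half turn about z gives the same grasp; the last joint's range is limited). The gripper opens to 85 mm and grips with 20 to 120 N. Pads are 22 mm wide; open, the fingers measure 114 mm over their backs; the gripper's body (76 mm by 85 mm) begins 54 mm behind the grasp point. The pads swing forward as they close: fully open they stand 13 mm farther back than shut.
Start: joints at [1.239, 0.628, 0.038, 1.517, -0.027, 0.996, -0.02], TCP at [170.77, -627.18, 231.313] pointing down, gripper open.
Joint ranges: [-3.06, 3.06], [-0.37, 2.12], [-1.25, 1.32], [0.18, 2.47], [-1.1, 4.24], [0.23, 1.98], [-2.94, 2.94]. Speed limits (rad/s): [2.57, 2.57, 3.14, 3.14, 3.14, 3.14, 3.14].

## Interface

Orientations are given as [roll, pitch, yaw] about the fixed x, y, z axes, in that order (R = Rz(yaw) Ry(pitch) Rx(roll)).
In Python, from cell import ctrl gives the robot as it stands.
- The arm moves only by the tool step_arm, never from a script. Its argument "series" is a list that holds one entry, the list of rows, each a list of 7 numbers: the turn, a rotation vector about the tool's x, y, z as a fraction of full scale, then the shift along the tool's x, y, z as a fraction of full scale, then the closure, from 0 (fully open) to 1 (shut). In form: [[[ax, ay, az, tx, ty, tz, gripper], ...]]. A call has 1 to 12 rows; each row shifts and turns the commanded pose from where the row before left it, along the tool's axes as they then stand; what a row does not reach is not made up. Full scale, the value 1, is 150 mm for a shift and 45 degrees for a turn. A row lasts 1/10 s, in which the tool goes at most 50 mm and 8.59 degrees, less where a joint would pass 70% of its speed; a pose out of reach is approached as far as the arm can. A call with a number of a shift or a turn outside -1 to 1 is refused whole. A call with a gripper value outside its range is refused whole. The fingers move at their own pace and stop on an object; the grip force is fixed at half the most. Time passes only in rows, so rows that do not move let the fingers close. It gives the time, the measured TCP pose, the force, the opening and the grip force at its end, in the units of the state.
- ctrl.read_state(): the state, without advancing time (a new reading comes with each control period).
- ctrl.get_image(name): name is "side" or "top" or "wrist"; returns a dict with "img" (400x640x3 uint8, red, green, blue), "fx", "fy", "cx", "cy" (pixels), "dist" ([k1, k2, p1, p2, k3] as OpenCV has them; the pictures are not rectified), "R" (3x3) and "t" (3): a world point X has camera coordinates R X + t. Camera axes: x right, y down, z forward; pixel columns grow to the right and rows downward; lengths in mm; the calibration is good to about 2 mm. A picture is of the moment at which its call begins. There is no depth.
- ctrl.finish_job(): hands the job in; it is judged then, once.
Trained networks look in a picture, given as the dict that the camera call returned (one of the last four; its "shot" number tells which), for a name from the list of things; names that differ only in an ending like _2 or _b are one class to them, and where a whole thing is asked for, a point or a joint stands for the part that bears it (a point fixed in the world has none). Each returns a list of dicts, best first, with "score" (0 to 1); they miss things now and then, are a little off and sometimes report something else, mostly with a low value. They report only what shows in the picture. A call takes as long as a camera call.
- ctrl.recognise(picture, thing): "centre" ([column, row] in pixels, amid what is visible of it).
The state is a dict: "clock": time; "qpos": joint angles; "qd": joint speeds; "tau": joint torques, N m; "eef_pos": TCP position; "tool_rot": TCP orientation; "force": force on the tool from outside, world axes, zero at the start; "torque": the same for the moment, N m; "width": finger opening in mm; "gripper_force": force on a finger pad.
Only numpy, scipy, OpenCV 4.12 (cv2) and the standard library are available. Lean on these libraries where they do the work, as an engineer would, in place of code of your own. Each camera call takes 0.05 s, during which the arm holds its last target. There are 200 camera calls.

## Working session

There is one attempt and no reset: what is moved stays moved. The work goes in short steps, Python scripts to look and compute and a tool call to move; the robot and the scene stay as the last step left them, time stands still between calls to the robot, and variables do not carry over. Pictures are saved under pics/ and viewed, at most 10 in all, crops included, and the job is handed in when it is done.

Besides the shell and the picture viewer there is one more tool, called after "Call:" as name([rows], argument=value, ...), one row to a line, values as JSON. step_arm: Moves the arm, as the interface text tells. Shift numbers are shares of 150 mm and turn numbers shares of 45 degrees, none past 1 either way. Its arguments: {"type":"object","properties":{"series":{"type":"array","items":{"type":"array","items":{"type":"array","items":{"type":"number","minimum":-1,"maximum":1}}}}},"required":["series"]}

```bash
mkdir -p pics; cat > h.py <<'E'
from cell import ctrl
import cv2, numpy as np
def ray(p,uv):
    K=np.array([[p['fx'],0,p['cx']],[0,p['fy'],p['cy']],[0,0,1.]])
    u=cv2.undistortPoints(np.array([[uv]],float),K,np.array(p['dist'],float))[0,0]
    R=np.array(p['R']);t=np.array(p['t']); return -R.T@t, R.T@np.array([u[0],u[1],1])
def atz(p,uv,z):
    c,d=ray(p,uv); return c+d*(z-c[2])/d[2]
def tri(l):
    A=0;b=0
    for p,uv in l:
        c,d=ray(p,uv);d=d/np.linalg.norm(d);M=np.eye(3)-np.outer(d,d);A=A+M;b=b+M@c
    return np.linalg.solve(A,b)
def proj(p,X):
    K=np.array([[p['fx'],0,p['cx']],[0,p['fy'],p['cy']],[0,0,1.]])
    return cv2.projectPoints(np.array(X,float).reshape(-1,1,3),cv2.Rodrigues(np.array(p['R'],float))[0],np.array(p['t'],float),K,np.array(p['dist'],float))[0][:,0]
def save(p,n): cv2.imwrite('pics/'+n,cv2.cvtColor(p['img'],cv2.COLOR_RGB2BGR))
E
python3 - <<'E'
from h import *
np.set_printoptions(precision=1,suppress=True)
ps={}
for n in('side','top'):
    p=ctrl.get_image(n);ps[n]=p;save(p,n+'0.png')
    for th in('twister','knob','spanner','union_nut','wire_spool','chuck_key','pliers','oil_can','fittings_cup'):
        r=ctrl.recognise(p,th); print(n,th,[(np.round(x['centre'],1),round(x['score'],2)) for x in r[:2]])
E
```

```text
side twister [(array([327.6, 258.8]), 0.63)]
side knob [(array([310.4, 190.4]), 0.9)]
side spanner [(array([284.6, 227.2]), 0.71)]
side union_nut [(array([367.9, 239.6]), 0.51)]
side wire_spool [(array([259.7, 347.6]), 0.59)]
side chuck_key [(array([401.5, 348.5]), 0.86), (array([370.7, 239.6]), 0.25)]
side pliers []
side oil_can [(array([392.6, 216.1]), 0.59)]
side fittings_cup [(array([236.2, 207.3]), 0.96)]
top twister [(array([344.6, 204.8]), 0.83)]
top knob [(array([340.9, 209.9]), 0.82)]
top spanner [(array([338.7, 239.8]), 0.69), (array([432.2, 186.4]), 0.31)]
top union_nut [(array([383.1, 182.2]), 0.52)]
top wire_spool [(array([404. , 277.4]), 0.79)]
top chuck_key [(array([434.7, 185. ]), 0.82), (array([256.7, 262.8]), 0.37)]
top pliers [(array([351. , 276.4]), 0.57), (array([342.1, 206.3]), 0.53)]
top oil_can [(array([325.5, 130.7]), 0.62)]
top fittings_cup [(array([257.4, 261.6]), 0.92), (array([382.5, 178.1]), 0.72)]
```

View pics/side0.png

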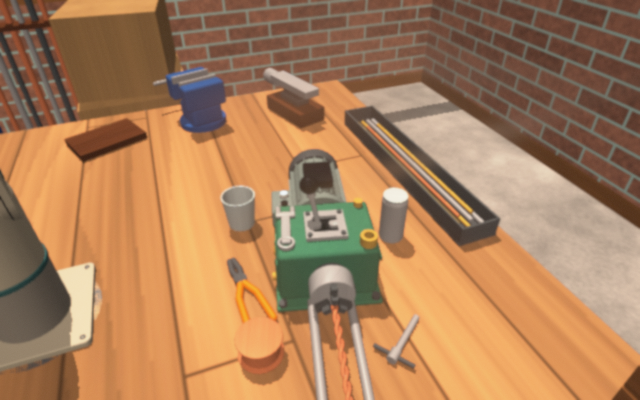

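View pics/top0.png

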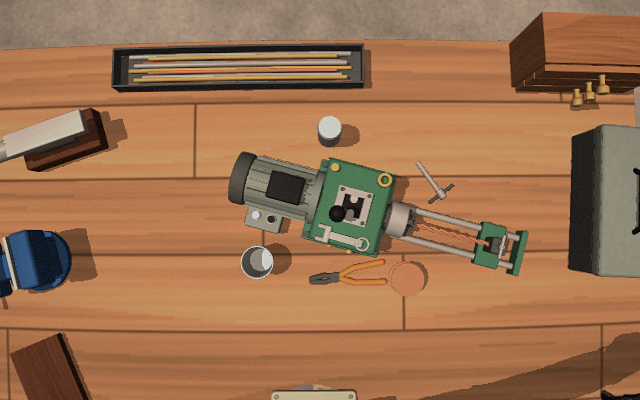

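```bash
python3 - <<'E'
from h import *
np.set_printoptions(precision=1,suppress=True)
s=ctrl.get_image('side');t=ctrl.get_image('top')
print(tri([(s,(310.4,190.4)),(t,(340.9,209.9))]))
for n,uv,z in(('spanner',(338.7,239.8),125),('nut',(383,182),132),('spool',(404,277),30),('oil',(325,130),80),('cup',(257,262),60)): print(n,atz(t,uv,z))
print(ctrl.read_state()['tool_rot'], -np.array(t['R']).T@t['t'],-np.array(s['R']).T@s['t'])
E
```

```text
[532.8 -62.8 189.4]
spanner [472.6 -60.9 125. ]
nut [ 597.8 -158.7  132. ]
spool [ 379.4 -219.4   30. ]
oil [724.1 -33.4  80. ]
cup [420.5 126.6  60. ]
[ 3.1 -0.   0.3] [ 505.5  -24.4 1143.4] [ 318.8 -658.2  651.5]
```

The side view shows the lever leaning to the robot and motor side, with the knob at (310,186). The spanner is left of the gate and the nut is at (369,239). The top view shows the gate plate at about (351,206), the knob at (338,213), and the machine turned about 13°. Next I'll zoom in to get the gate plate's corners.

```bash
python3 - <<'E'
from h import *
t=cv2.imread('pics/top0.png')[140:270,290:420];s=cv2.imread('pics/side0.png')[150:260,260:390]
a=cv2.resize(t,None,fx=4,fy=4,interpolation=cv2.INTER_CUBIC)
cv2.imwrite('pics/zt.png',a)
E
```

```text
(no output)
```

View pics/zt.png

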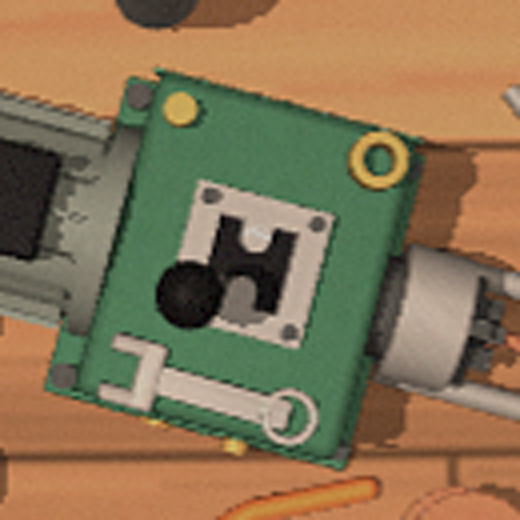

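The crop shows plate corners at about (200,180), (336,214) and (299,349), and the knob at (190,294). The spanner lies 60–75 mm robot-side of the gate centre and the nut is at far right.

```bash
python3 - <<'E'
from h import *
np.set_printoptions(precision=1,suppress=True)
t=ctrl.get_image('top');s=ctrl.get_image('side')
f=lambda x,y:((x+.5)/4-.5+290,(y+.5)/4-.5+140)
TL,TR,BR=[atz(t,f(*c),130) for c in((200,180),(336,214),(299,349))]
print(TL,TR,BR,np.linalg.norm(TL-TR),np.linalg.norm(BR-TR))
c=(TL+BR)/2;
xa=(TR-BR)+np.array([-(TR-TL)[1],0,0])*0; ang1=np.degrees(np.arctan2(*(TR-BR)[[1,0]])); d=TL-TR; ang2=np.degrees(np.arctan2(-d[0],d[1]))
a=np.radians((ang1+ang2)/2);print('centre',c,ang1,ang2)
X=np.array([np.cos(a),np.sin(a)]);Y=np.array([-X[1],X[0]])
M=lambda P:np.array([(P[:2]-c[:2])@X,(P[:2]-c[:2])@Y])
k=tri([(s,(310.4,186)),(t,f(190,294))]);print('knob',k,M(k),M(atz(t,f(190,294),198)))
k=c+np.r_[X*-35+Y*30,68];print('expected knob proj',k,proj(s,k),proj(t,k))
for n,x,y,z in(('nut',379,160,142),('sp',290,417,126),('sp',153,362,128),('sp',165,345,128)):print(n,M(atz(t,f(x,y),z)))
st=ctrl.read_state();print(st['eef_pos'],st['tool_rot'],st['force'],st['width'])
E
```

```text
[592.9 -63.9 130. ] [ 573.7 -138.   130. ] [ 500.3 -116.9  130. ] 76.53015790235014 76.37320651075976
centre [546.6 -90.4 130. ] -16.092060216166754 -14.504914859315669
knob [530.5 -56.2 195.1] [-24.6  28.8] [-26.1  28.9]
expected knob proj [520.7 -52.2 198. ] [[303.8 184.7]] [[335.5 217.2]]
nut [ 71.9 -52.9]
sp [-74.6 -42.7]
sp [-64.8  37.2]
sp [-54.2  33.2]
[ 170.8 -627.2  231.3] [ 3.1 -0.   0.3] [-0.8 -0.6 -0.2] 85.54099526439813
```

```bash
cat >> h.py <<'E'
from scipy.spatial.transform import Rotation as Ro
C=np.array([546.6,-90.4]);A=np.radians(-15.3)
X=np.array([np.cos(A),np.sin(A)]);Y=np.array([-X[1],X[0]])
M=lambda P:np.array([(P[:2]-C)@X,(P[:2]-C)@Y])
Rg=Ro.from_euler('xyz',[np.pi,0,A])
def plan(x,y,z):
    st=ctrl.read_state();e=np.array(st['eef_pos']);R=Ro.from_euler('xyz',st['tool_rot'])
    W=np.r_[C+X*x+Y*y,z]
    print('now',M(e),e[2],'t',st['clock'],'w',st['width'])
    print('turn/45deg',np.round(np.degrees((R.inv()*Rg).as_rotvec())/45,3),'shift/150 after turn',np.round(Rg.inv().apply(W-e)/150,3))
    print('F mach',np.round([np.array(st['force'][:2])@X,np.array(st['force'][:2])@Y,st['force'][2]],1))
E
python3 -c "
from h import *
plan(-67,30,260)"
```

```text
now [-220.86601295 -616.93618191] 231.32465267577933 t 1.2 w 85.54099526439813
turn/45deg [ 0.    -0.     0.678] shift/150 after turn [ 1.026 -4.313 -0.191]
F mach [-0.6 -0.7 -0.2]
```

Call:
step_arm([
  [[0,0,0.17,0,0,-0.05,1],[0,0,0.17,0,0,-0.05,1],[0,0,0.17,0,0,-0.05,1],[0,0,0.168,0,0,-0.04,1],[0,0,0,0.06,-0.25,0,1],[0,0,0,0.06,-0.25,0,1],[0,0,0,0.06,-0.25,0,1],[0,0,0,0.06,-0.25,0,1],[0,0,0,0.06,-0.25,0,1],[0,0,0,0.06,-0.25,0,1],[0,0,0,0.06,-0.25,0,1],[0,0,0,0.06,-0.25,0,1]],
])

```text
clock: 2.4
eef_pos: [320.0, -355.4, 260.1]
tool_rot: [3.141, -0.001, -0.267]
force: [0.3, 0.0, 0.3]
width: 0.1
gripper_force: 0.0
```

Call:
step_arm([
  [[0,0,0,0.06,-0.25,0,1],[0,0,0,0.06,-0.25,0,1],[0,0,0,0.06,-0.25,0,1],[0,0,0,0.06,-0.25,0,1],[0,0,0,0.06,-0.25,0,1],[0,0,0,0.06,-0.25,0,1],[0,0,0,0.06,-0.25,0,1],[0,0,0,0.06,-0.25,0,1],[0,0,0,0.06,-0.25,0,1],[0,0,0,0,0,0,1],[0,0,0,0,0,0,1]],
])

```text
clock: 3.5
eef_pos: [486.5, -51.8, 259.8]
tool_rot: [3.141, 0.0, -0.264]
force: [-0.7, -1.1, -0.4]
width: -0.3
gripper_force: 0.0
```

```bash
python3 - <<'E'
from h import *
plan(-67,30,180)
p=ctrl.get_image('wrist')
save(p,'w1.png');print(proj(p,[np.r_[C,130],np.r_[C+X*-26+Y*29,198]]),[(r['centre'],r['score']) for r in ctrl.recognise(p,'knob')])
E
```

```text
now [-68.14338708  21.32906493] 259.7595611296171 t 3.5 w -0.2566273967590617
turn/45deg [0.    0.    0.003] shift/150 after turn [ 0.008 -0.058  0.532]
F mach [-0.3 -1.3 -0.4]
[[343.82844406 107.18301447]
 [305.92421592 155.07553993]] [([309.8, 154.6], 0.6)]
```

View pics/w1.png

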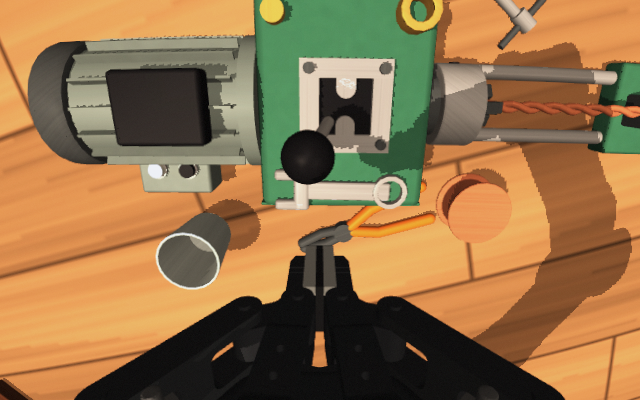

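The wrist view puts the plate centre at about (347,105) and the knob at (307,157), both within 3 px of prediction, so the estimate holds. Next I'll descend behind the knob on the robot side.

Call:
step_arm([
  [[0,0,0,0,-0.058,0.1,1],[0,0,0,0,0,0.2,1],[0,0,0,0,0,0.16,1],[0,0,0,0,0,0,1],[0,0,0,0,0,0,1],[0,0,0,0.03,0,0,1],[0,0,0,0.03,0,0,1],[0,0,0,0.03,0,0,1],[0,0,0,0.03,0,0,1],[0,0,0,0,0,0,1],[0,0,0,0,0,0,1]],
])

```text
clock: 4.7
eef_pos: [505.7, -48.8, 190.8]
tool_rot: [3.142, 0.001, -0.267]
force: [-3.8, 0.4, 1.1]
width: 0.3
gripper_force: 1.4
```

```bash
cat > look.py <<'E'
from h import *
import sys
np.set_printoptions(precision=1,suppress=True)
plan(*map(float,sys.argv[1:4]))
v=[]
for n in('side','top'):
    p=ctrl.get_image(n);save(p,sys.argv[4]+n+'.png');r=ctrl.recognise(p,'knob')
    if r: v.append((p,r[0]['centre']));print(n,r[0]['centre'],r[0]['score'],'mach at z200',M(atz(p,r[0]['centre'],200)))
if len(v)==2:k=tri(v);print('knob',M(k),k[2])
E
python3 look.py -28 29 190 a
```

```text
now [-50.4  29.3] 190.78431546360036 t 4.7 w 0.2544257202881643
turn/45deg [0. 0. 0.] shift/150 after turn [0.1 0.  0. ]
F mach [-3.8 -0.6  1.1]
side [312.4, 190.1] 0.75 mach at z200 [-21.2   9. ]
```

Call:
step_arm([
  [[0,0,0,0.03,0,0,1],[0,0,0,0.03,0,0,1],[0,0,0,0.03,0,0,1],[0,0,0,0.03,0,0,1],[0,0,0,0.03,0,0,1],[0,0,0,0,0,0,1],[0,0,0,0,0,0,1]],
])

```text
clock: 5.6
eef_pos: [528.4, -55.0, 190.8]
tool_rot: [-3.141, -0.001, -0.267]
force: [-1.5, -0.1, 0.0]
width: -0.1
gripper_force: 0.7
```

```bash
python3 look.py -28 29 190 b; python3 -c "
import cv2,numpy as np
a=cv2.imread('pics/btop.png')[160:260,300:400];b=cv2.imread('pics/bside.png')[150:250,260:360]
cv2.imwrite('pics/bz.png',cv2.resize(np.hstack([a,b]),None,fx=4,fy=4,interpolation=2))"
```

```text
now [-26.9  29.4] 190.77753433644807 t 5.6 w -0.09343724960175905
turn/45deg [-0. -0.  0.] shift/150 after turn [-0.  0.  0.]
F mach [-1.4 -0.5  0. ]
side [323.0, 189.2] 0.97 mach at z200 [-2.1  9.7]
```

View pics/bz.png

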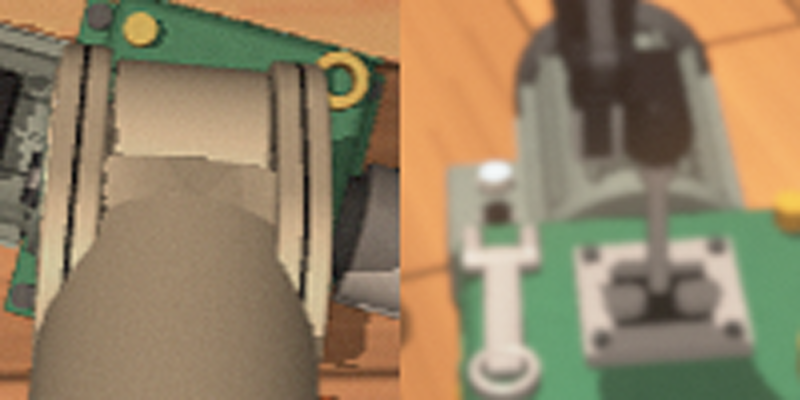

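The side crop shows the stem in the middle of the gate, with the knob at about (325,178) and the fingers against it on the robot side. Next I'll check this against projection.

```bash
python3 - <<'E'
from h import *
np.set_printoptions(precision=1,suppress=True)
p=ctrl.get_image('side')
for x in(-8,0,8): print(x,proj(p,[np.r_[C+X*(x+1)+Y*(y),z] for y,z in((29,202),(14,130))]).ravel())
plan(1,85,190)
E
```

```text
-8 [319.2 182.3 320.2 217.9]
0 [323.5 182.  324.4 217.6]
8 [327.9 181.7 328.6 217.3]
now [-27.2  29.3] 190.82894145870662 t 5.85 w -0.2145705653065577
turn/45deg [-0. -0.  0.] shift/150 after turn [ 0.2 -0.4  0. ]
F mach [-0.  -0.1 -1.3]
```

Call:
step_arm([
  [[0,0,0,-0.1,0,0,1],[0,0,0,0,-0.1,0,1],[0,0,0,0,-0.2,0,1],[0,0,0,0,-0.11,0,1],[0,0,0,0,0,0,1],[0,0,0,0.15,0,0,1],[0,0,0,0.14,0,0,1],[0,0,0,0,0,0,1],[0,0,0,0,0.06,0,1],[0,0,0,0,0.06,0,1],[0,0,0,0,0,0,1]],
])

```text
clock: 6.95
eef_pos: [565.3, -23.0, 190.9]
tool_rot: [3.14, 0.001, -0.27]
force: [0.4, 0.6, 0.3]
width: -0.3
gripper_force: 0.0
```

```bash
python3 look.py 1 64 190 c; python3 -c "
import cv2,numpy as np
b=cv2.imread('pics/cside.png')[130:250,250:390]
cv2.imwrite('pics/cz.png',cv2.resize(b,None,fx=4,fy=4,interpolation=2))"
```

```text
now [ 0.2 69.9] 190.85255143882685 t 6.95 w -0.2792817917694377
turn/45deg [ 0.  0. -0.] shift/150 after turn [0. 0. 0.]
F mach [0.2 0.7 0.3]
side [325.7, 189.3] 0.97 mach at z200 [2.7 8.8]
```

View pics/cz.png

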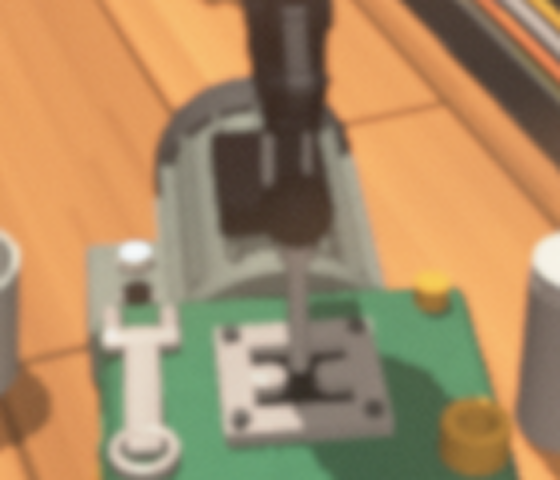

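The stem stands in line with the neutral passage, the knob is at crop (300,210), and the fingers are behind it on the motor side. Next I'll push across.

Call:
step_arm([
  [[0,0,0,0.003,0.04,0,1],[0,0,0,0,0.04,0,1],[0,0,0,0,0.04,0,1],[0,0,0,0,0.04,0,1],[0,0,0,0,0.04,0,1],[0,0,0,0,0.04,0,1],[0,0,0,0,0.04,0,1],[0,0,0,0,0,0,1]],
])

```text
clock: 7.95
eef_pos: [555.5, -62.8, 190.7]
tool_rot: [3.14, 0.0, -0.268]
force: [-0.1, -0.1, 0.1]
width: 0.2
gripper_force: 0.2
```

```bash
python3 look.py 1 1 190 d
```

```text
now [ 1.3 28.9] 190.71674101164353 t 7.95 w 0.19959643396976853
turn/45deg [ 0.  0. -0.] shift/150 after turn [-0.   0.2  0. ]
F mach [-0.1 -0.1  0.1]
side [325.1, 196.4] 0.56 mach at z200 [ -0.8 -12. ]
```

Call:
step_arm([
  [[0,0,0,0,0.04,0,1],[0,0,0,0,0.04,0,1],[0,0,0,0,0.03,0,1],[0,0,0,0,0.03,0,1],[0,0,0,0,0,0,1],[0,0,0,0,0,0,1]],
])

```text
clock: 8.75
eef_pos: [550.2, -82.4, 190.7]
tool_rot: [3.14, 0.0, -0.268]
force: [-0.3, -0.5, -0.2]
width: 0.0
gripper_force: 0.0
```

```bash
python3 look.py 1 1 190 e; python3 -c "
import cv2,numpy as np
b=cv2.imread('pics/eside.png')[130:250,250:390]
cv2.imwrite('pics/ez.png',cv2.resize(b,None,fx=4,fy=4,interpolation=2))"; python3 -c "
from h import *
p=ctrl.get_image('side')
for y in(-15,-22,-31):print(y,proj(p,[np.r_[C+X*1+Y*(y-1),202]])) "
```

```text
now [1.3 8.7] 190.6609889329883 t 8.75 w 0.005726268633402832
turn/45deg [ 0.  0. -0.] shift/150 after turn [-0.   0.1  0. ]
F mach [-0.1 -0.6 -0.2]
side [326.2, 202.9] 0.76 mach at z200 [ -1.  -30.7]
-15 [[326.36901463 196.77741518]]
-22 [[326.83768865 199.2026091 ]]
-31 [[327.45073632 202.37495574]]
```

View pics/ez.png

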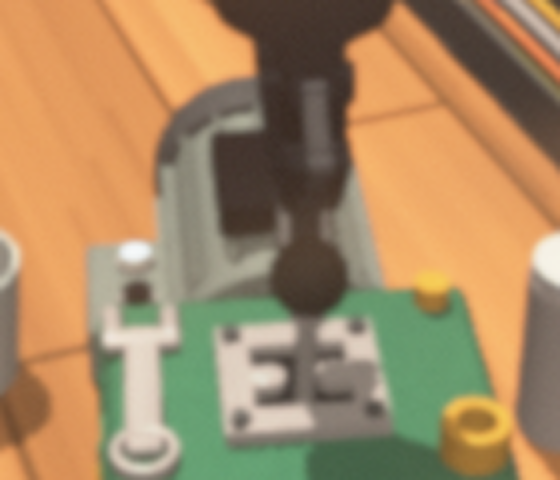

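The knob is now at crop (309,273), i.e. full-image (327,198), which gives machine y of about −20. The remaining travel is about 10 mm.

Call:
step_arm([
  [[0,0,0,0,0.02,0,1],[0,0,0,0,0.02,0,1],[0,0,0,0,0.015,0,1],[0,0,0,0,0,0,1]],
])

```text
clock: 9.4
eef_pos: [548.2, -89.3, 190.7]
tool_rot: [-3.141, 0.0, -0.267]
force: [0.7, 2.6, -0.4]
width: 0.5
gripper_force: 1.1
```

```bash
python3 look.py 1 1 190 f
```

```text
now [1.3 1.5] 190.68237079625789 t 9.4 w 0.5343523445216009
turn/45deg [-0.  0.  0.] shift/150 after turn [-0.  0.  0.]
F mach [ 0.   2.7 -0.4]
side [324.7, 204.8] 0.88 mach at z200 [ -4.1 -35.6]
```

Call:
step_arm([
  [[0,0,0,0,0.01,0,1],[0,0,0,0,0.01,0,1],[0,0,0,0,0,0,1]],
])

```text
clock: 9.9
eef_pos: [547.5, -92.3, 190.8]
tool_rot: [-3.142, 0.0, -0.267]
force: [0.1, 2.5, -1.2]
width: 0.1
gripper_force: 1.2
```

```bash
python3 look.py -45 -30 190 g; python3 -c "
import cv2,numpy as np
b=cv2.imread('pics/gside.png')[130:250,250:390]
cv2.imwrite('pics/gz.png',cv2.resize(b,None,fx=4,fy=4,interpolation=2))"
```

```text
now [ 1.3 -1.6] 190.79000925570622 t 9.9 w 0.12387107665610565
turn/45deg [-0.  0.  0.] shift/150 after turn [-0.3  0.2  0. ]
F mach [-0.6  2.4 -1.2]
side [325.3, 208.5] 0.62 mach at z200 [ -4.3 -45.8]
```

View pics/gz.png

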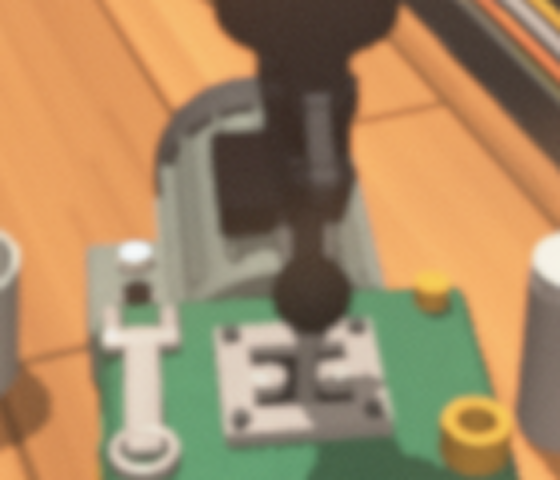

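The knob is at crop (312,290), i.e. full-image (327.7,202.4), which gives y ≈ −31 and x ≈ 0, so the lever is across the gate. Next I'll bring the hand round to the robot side.

Call:
step_arm([
  [[0,0,0,0,-0.07,0,1],[0,0,0,0,-0.08,0,1],[0,0,0,-0.17,0,0,1],[0,0,0,-0.17,0,0,1],[0,0,0,0,0,0,1],[0,0,0,0,0.17,0,1],[0,0,0,0,0.17,0,1],[0,0,0,0,0,0,1],[0,0,0,0,0,0,1]],
])

```text
clock: 11.0
eef_pos: [491.7, -106.2, 191.0]
tool_rot: [-3.141, -0.001, -0.268]
force: [0.6, 0.7, 0.1]
width: 0.1
gripper_force: 0.0
```

```bash
python3 look.py 0 -31 190 i
```

```text
now [-48.8 -29.8] 191.04579583321922 t 11.0 w 0.07481872232461302
turn/45deg [-0. -0. -0.] shift/150 after turn [0.3 0.  0. ]
F mach [0.4 0.9 0.1]
side [326.8, 205.9] 0.72 mach at z200 [ -0.9 -39. ]
```

Call:
step_arm([
  [[0,0,0,0.06,0.008,0,1],[0,0,0,0.04,0,0,1],[0,0,0,0.04,0,0,1],[0,0,0,0.04,0,0,1],[0,0,0,0.04,0,0,1],[0,0,0,0.04,0,0,1],[0,0,0,0.04,0,0,1],[0,0,0,0,0,0,1]],
])

```text
clock: 12.0
eef_pos: [534.6, -119.5, 190.5]
tool_rot: [3.141, -0.0, -0.267]
force: [-2.1, 0.6, -0.1]
width: 0.0
gripper_force: 0.9
```

```bash
python3 look.py 7 -31 190 j
```

```text
now [ -3.9 -31.2] 190.51220083728293 t 12.0 w 0.04682759167864349
turn/45deg [ 0. -0.  0.] shift/150 after turn [ 0.1 -0.   0. ]
F mach [-2.1  0.1 -0.1]
side [335.9, 205.9] 0.83 mach at z200 [ 14.4 -40.7]
```

Call:
step_arm([
  [[0,0,0,0.02,0,0,1],[0,0,0,0.02,0,0,1],[0,0,0,0.02,0,0,1],[0,0,0,0.01,0,0,1],[0,0,0,0,0,0,1]],
])

```text
clock: 12.7
eef_pos: [543.4, -121.6, 190.4]
tool_rot: [-3.142, 0.002, -0.267]
force: [-4.6, 1.2, -2.5]
width: 0.0
gripper_force: 2.2
```

```bash
python3 look.py 7 -31 190 k
```

```text
now [  5.2 -31. ] 190.38628908635496 t 12.7 w 0.039108788261194856
turn/45deg [-0.  0.  0.] shift/150 after turn [0. 0. 0.]
F mach [-4.8 -0.  -2.5]
side [341.2, 206.8] 0.95 mach at z200 [ 23.  -44.1]
```

Call:
step_arm([
  [[0,0,0,0.01,0,0,1],[0,0,0,0.01,0,0,1],[0,0,0,0,0,0,1]],
])

```text
clock: 13.2
eef_pos: [544.4, -121.9, 190.3]
tool_rot: [-3.142, 0.006, -0.267]
force: [-9.2, 2.4, -0.0]
width: -0.1
gripper_force: 4.6
```

Call:
step_arm([
  [[0,0,0,0.01,0,0,1],[0,0,0,0,0,0,1]],
])

```text
clock: 13.4
eef_pos: [544.7, -122.0, 190.3]
tool_rot: [3.142, 0.008, -0.267]
force: [-11.1, 3.3, 1.3]
width: 0.2
gripper_force: 5.9
```

The knob has met a hard stop. I'll give one more press, then withdraw.

Call:
step_arm([
  [[0,0,0,0.02,0,0,1],[0,0,0,0,0,0,1],[0,0,0,0,0,0,1],[0,0,0,-0.15,0,0,1],[0,0,0,-0.15,0,0,1],[0,0,0,-0.1,0,-0.2,1],[0,0,0,-0.1,0,-0.2,1],[0,0,0,0,0,0,1],[0,0,0,0,0,0,1]],
])

```text
clock: 14.3
eef_pos: [481.5, -104.7, 252.5]
tool_rot: [-3.141, -0.007, -0.267]
force: [-0.6, -0.1, -0.8]
width: -0.2
gripper_force: 0.0
```

```bash
python3 look.py 7 -31 190 l; python3 - <<'E'
from h import *
p=ctrl.get_image('side');print(proj(p,[np.r_[C+X*(x+1)+Y*-31.5,198] for x in(28,35)]))
w=ctrl.get_image('wrist');print(proj(w,[np.r_[C+X*(x+1)+Y*-31.5,198] for x in(28,35)]),ctrl.recognise(w,'knob')[:1])
a=p['img'][130:280,240:420];b=w['img'][0:300,200:560]
cv2.imwrite('pics/lz.png',cv2.cvtColor(np.hstack([cv2.resize(a,(360,300)),b]),cv2.COLOR_RGB2BGR))
E
```

```text
now [-59.1 -31. ] 252.48549064377534 t 14.3 w -0.20757049406027245
turn/45deg [-0. -0.  0.] shift/150 after turn [0.4 0.  0.4]
F mach [-0.6 -0.3 -0.8]
side [341.5, 207.1] 0.86 mach at z200 [ 23.4 -45. ]
top [376.8, 192.3] 0.6 mach at z200 [ 35.4 -38.3]
knob [ 30.2 -38.3] 194.83472874645867
[[343.54751136 202.94390112]
 [347.56828433 202.67105492]]
[[317.97732388  76.34677751]
 [317.96301834  63.47070812]] [{'centre': [320.6, 65.4], 'score': 0.58}]
```

View pics/lz.png

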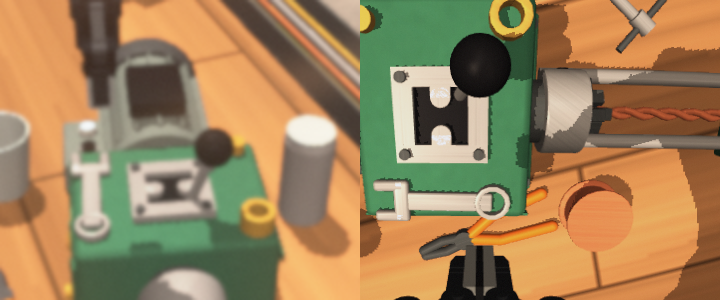

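The lever is in the chuck-side far slot. The knob is at wrist pixel (320,65) and side pixel (347,203), both matching x ≈ 34–35 mm, which is home. The loose things have not moved and the hand is clear.

```bash
python3 -c "
from cell import ctrl
print(ctrl.finish_job())"
```

```text
the job is handed in; nothing more can be done
None
```

The gear lever is in fast forward, pushed to the hard stop at the end of the slot; the last pictures show the hand clear and the loose things in view unmoved. I handed the job in at about 14.5 s, and no verdict came back.

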